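Start the tester and hold the scanning lever at the pointer

ROBOT

A 7-joint arm with a two-finger parallel gripper is mounted at the origin on the work surface. World frame = base frame: x ahead of the robot, y to its left, z up, the work surface at z = 0. Lengths are in m, angles in rad, forces in N, time in s.
With the tool pointing down it reaches from about 0.4 to 0.875 m from the base axis. Payload 4.4 kg.
Tool frame: the origin (TCP) lies at the very end of the fingers, on their centre line; the grasp point (between the pads) lies hold_point_z behind it (hold_point_z is the distance from the TCP to the grasp point, in m); x points along the fingers, z is the direction in which the jaws open and shut, and the axes are right-handed (so a half turn about x gives the same grasp; the last joint's range is limited). The gripper opens to 85 mm and grips with 20 to 120 N. Pads are 22 mm wide; open, the fingers measure 114 mm over their backs; the gripper's body (76 mm by 85 mm) begins 54 mm behind the grasp point. The pads swing forward as they close: fully open they stand 13 mm farther back than shut.
Start: joints at [-1.219, 0.628, 0.038, 1.517, -0.027, 0.996, -0.02], TCP at [0.264, 0.594, 0.231] pointing down, gripper open.
Joint ranges: [-3.06, 3.06], [-0.37, 2.12], [-1.25, 1.32], [0.18, 2.47], [-1.1, 4.24], [0.23, 1.98], [-2.94, 2.94]. Speed limits (rad/s): [2.57, 2.57, 3.14, 3.14, 3.14, 3.14, 3.14].

INTERFACE

Orientations are given as [roll, pitch, yaw] about the fixed x, y, z axes, in that order (R = Rz(yaw) Ry(pitch) Rx(roll)).
In Python, from rig import get_obs, grab_frame, sign_off, hold_point_z gives the robot as it stands. The module is installed in compiled form; this text tells all that it offers.
- The arm moves only by the tool step_arm, never from a script. Its argument "targets" is a list of rows, each a list of 5 numbers: the shift along the tool's x, y, z in m, then the turn about the tool's x in rad, then the finger opening in m, from 0 to 0.0854. In form: [[x, y, z, turn, claw], ...]. A call has 1 to 12 rows; each row shifts and turns the pose as measured when the row begins, along the tool's axes as they then stand; what a row does not reach is not made up. A row lasts 1/8 s, in which the tool goes at most 62.5 mm and 10.7 degrees, less where a joint would pass 70% of its speed; a pose out of reach is approached as far as the arm can. A call with a gripper value outside its range is refused whole. The fingers move at their own pace and stop on an object; "grip_force" is the grip in N (left out, the last holds). Time passes only in rows, so rows that do not move let the fingers close. It gives the time, the measured TCP pose, the force and the opening at its end, in the units of the state.
- get_obs(): the state, without advancing time (a new reading comes with each control period).
- grab_frame(name): name is "side" or "top" or "wrist"; returns a dict with "frame" (420x560x3 uint8, red, green, blue), "intrinsics" (3x3 intrinsics, pixels), "distortion" ([k1, k2, p1, p2, k3] as OpenCV has them; the pictures are not rectified), "extrinsics" (4x4, takes a point from world to camera coordinates). Camera axes: x right, y down, z forward; pixel columns grow to the right and rows downward; lengths in m; the calibration is good to about 2 mm. A picture is of the moment at which its call begins. There is no depth.
- sign_off(): hands the job in, once; it reports no verdict.
The state is a dict: "t": time; "joint_pos": joint angles; "qd": joint speeds; "joint_efforts": joint torques, N m; "eef_pos": TCP position; "orientation": TCP orientation; "ft_force": force on the tool from outside, world axes, zero at the start; "wrist_torque": the same for the moment, N m; "opening": finger opening in m.
Only numpy, scipy, OpenCV 4.12 (cv2) and the standard library are available. Lean on these libraries where they do the work, as an engineer would, in place of code of your own. Each camera call takes 0.05 s, during which the arm holds its last target.

TASK

A circuit board lies in the scanning fixture. Press the wide start button on the tester box fully down and let it come back up, then push the fixture's spring-loaded lever down until the lever's nose is level with the pointer on the scale post, and finish while still holding it there. Do not push the nose clearly past the pointer (the scanning head would near the board too closely), do not press the small abort button, and leave the pointer and everything else on the bench where it is.

Things in the scene. Friction and masses are not known exactly. Their poses are not given: they have to be found in the camera images.
- fixture: fixed scanning fixture: dark steel base plate 160 (x) x 330 (y) x 14 mm on the bench, with a grey hinge block at its -y end, a green circuit board in a nest, and a grey scale post (30x16 mm, top 150 mm above the bench) at its +y end, centred at y = +158 mm. Origin on the bench, under the plate, 10 mm from its middle; z up. Its yaw varies
- lever: steel lever bar, 24 mm wide, along the fixture's +y from the hinge to near the scale post; black scanning head below, rubber pad on top. Origin on the hinge axis (along fixture x, at fixture y = -120 mm, 110 mm above the bench). At rest it slopes up 0.15 rad to its nose; it swings down up to 0.34 rad against a spring: at the pad about 4 N at first, 10 N at 0.2 rad, 14 N at the bottom
- lever_pad (a point): centre of the top face of the rubber pad (50 x 56 mm, 13 mm thick) on the lever, 170 mm along the lever from the hinge; about 154 mm above the bench at rest. Moves with the lever
- lever_nose (a point): middle of the thin (4 mm) outer end of the lever, 240 mm from the hinge, about 146 mm above the bench at rest. Its end faces the scale post. When the pad goes down 10 mm the nose goes down about 14 mm
- pointer_tip (a point): level marked by the pointer, a black clip on the scale post (42 x 24 x 12 mm) with two thin (3 mm) horizontal prongs reaching towards the lever, one each side of the nose's path; the nose passes between them untouched. This point is midway between the prongs' free ends, z up. Set anew each time, 86 to 122 mm above the bench
- tester: fixed light grey tester box 120 (x) x 200 (y) x 60 mm high, dark display strip and two push buttons in round black collars on top; origin centre of underside. Its yaw varies and the two buttons may be either way round
- start_button (a joint): travel of the wide start button, m: 0 up, 0.007 fully down (takes 6 N); springs back
- start_button_top (a point): centre of the top face of the wide, grey start button, 36 mm across, 83 mm above the bench when up; its top stands 11 mm above its black collar, 52 mm across. Moves with the button
- abort_button (a joint): travel of the small abort button, m: 0 up, 0.005 fully down
- abort_button_top (a point): centre of the top face of the small grey abort button, 16 mm across, 81 mm above the bench, about 100 mm from the start button
- mouse: black computer mouse, 100x58x34 mm; loose bystander; origin centre of its underside
- tape_roll: cardboard-brown tape roll lying flat, 100 mm across, 24 mm high; loose bystander; origin centre of its underside
- router: white flat network box 130x200x34 mm; loose bystander; origin centre of its underside
- screwdriver: black-handled screwdriver lying on the bench, 190 mm long; loose bystander; origin centre of its underside
- screw_jar: tiny grey jar with white cap, 28 mm across, 32 mm high, standing on the fixture's base plate; loose bystander; origin centre of its underside
- heat_sink: small finned aluminium block 34x34x20 mm lying on top of the tester box; loose bystander; origin centre of its underside
- mug: white mug, 80 mm across, 95 mm high; loose bystander; origin centre of its underside

How it is judged:
On the way, in this order (a step that is already met when the one before it is completed fails the run):
1. the start button is fully down while the lever is still up (value of joint start_button above 0.0058 m and z of lever_nose in the frame of pointer_tip above 0.01 m), for 0.05 s.
2. the start button has come back up (value of joint start_button below 0.0015 m), for 0.1 s.
At the end, for the whole second after the job is handed in: The lever's nose is held level with the pointer within 4 mm, still, by the fingers pressing on the lever (over 3 N); both buttons are up; the pointer is where it was (3 mm) (z of lever_nose in the frame of pointer_tip between -0.004 and 0.004 m and contact force between the fingers and lever above 3 N and angular speed of lever below 0.05 rad/s and value of joint each of start_button, abort_button below 0.0015 m and distance of pointer_tip from where it was at the start of the episode below 0.003 m); the arm keeps its last pose, push and grip.
It fails at once if the lever's nose goes more than 10 mm below the pointer (z of lever_nose in the frame of pointer_tip below -0.01 m).
It fails at once if the abort button is pressed (value of joint abort_button above 0.0025 m).
It fails at once if a bystander is shoved more than 25 mm (distance of any of mouse, tape_roll, router, screwdriver, screw_jar, heat_sink, mug from where it was at the start of the episode above 0.025 m).
It also fails if it takes over 42 s, if anything falls off the work surface, if the arm or the gripper's body presses on something with over 40 N, if the wrist force passes 120 N, or if a joint passes its speed limit or range.

## Working session

There is one attempt and no reset: what is moved stays moved. The work goes in short steps, Python scripts to look and compute and a tool call to move; the robot and the scene stay as the last step left them, time stands still between calls to the robot, and variables do not carry over. Pictures are saved under pics/ and viewed, and the job is handed in when it is done.

Besides the shell and the picture viewer there is one more tool, called after ">>>" by a JSON object that holds its "api" and its "payload", one argument or row to a line. step_arm: Moves the arm, as the interface text tells. Its arguments: {"type":"object","properties":{"targets":{"type":"array","items":{"type":"array","items":{"type":"number"}}},"grip_force":{"type":"number"}},"required":["targets"]}

```bash
mkdir -p pics; cat > h.py <<'E'
import numpy as np, cv2, pickle
from rig import get_obs, grab_frame, hold_point_z
def snap(n,tag):
    f=grab_frame(n); pickle.dump(f,open(f'pics/{tag}.pkl','wb')); cv2.imwrite(f'pics/{tag}.png',f['frame'][:,:,::-1]); return f
def load(tag): return pickle.load(open(f'pics/{tag}.pkl','rb'))
def ray(f,uv):
    p=cv2.undistortPoints(np.array([[uv]],float),np.array(f['intrinsics'],float),np.array(f['distortion'],float))[0,0]
    E=np.array(f['extrinsics']);R=E[:3,:3];t=E[:3,3]
    return -R.T@t, R.T@np.array([p[0],p[1],1.])
def onz(f,uv,z):
    c,d=ray(f,uv); return c+d*(z-c[2])/d[2]
def tri(f1,a,f2,b):
    A=[];B=[]
    for f,u in((f1,a),(f2,b)):
        c,d=ray(f,u);d=d/np.linalg.norm(d);P=np.eye(3)-np.outer(d,d);A.append(P);B.append(P@c)
    x=np.linalg.solve(sum(A),sum(B))
    return x,[np.linalg.norm(A[i]@x-B[i]) for i in(0,1)]
def proj(f,X):
    E=np.array(f['extrinsics']);r=cv2.Rodrigues(E[:3,:3])[0]
    return cv2.projectPoints(np.array(X,float).reshape(-1,1,3),r,E[:3,3],np.array(f['intrinsics'],float),np.array(f['distortion'],float))[0][:,0]
E
python3 - <<'E'
from h import *
for n in('side','top','wrist'):
    f=snap(n,n+'0'); c,_=ray(f,(280,210)); print(n,c, f['extrinsics'][2][:3])
print(get_obs(),hold_point_z)
E
```

```text
side [-0.10540195 -0.67540829  0.70157195] [ 0.62755945  0.5842183  -0.51464367]
top [ 0.34423264 -0.03689975  1.32888302] [ 0.20098124 -0.0023439  -0.97959229]
wrist [0.19146369 0.62602494 0.37362454] [ 0.27685999 -0.12409183 -0.95286398]
{'t': 0.15, 'joint_pos': array([-1.21875479,  0.62915142,  0.03844398,  1.51814302, -0.02703165,
        0.99632095, -0.0200144 ]), 'qd': array([ 0.00043378, -0.00185156, -0.00057228, -0.00158923,  0.00057184,
        0.00120373, -0.00146201]), 'joint_efforts': array([ 1.12993119e-03, -5.63796365e+01,  1.22795686e+00, -1.93646568e+01,
        1.12375835e-02,  7.43136130e-03,  2.45282484e-05]), 'eef_pos': array([0.2635244 , 0.5936509 , 0.23058724]), 'orientation': array([ 3.1280923 ,  1.56929056, -2.00216637]), 'ft_force': array([-0.57432066,  0.94806119, -0.40816209]), 'wrist_torque': array([-0.05075951,  0.03540181,  0.02277369]), 'opening': 0.08532649070966215} 0.0187
```

View pics/side0.png

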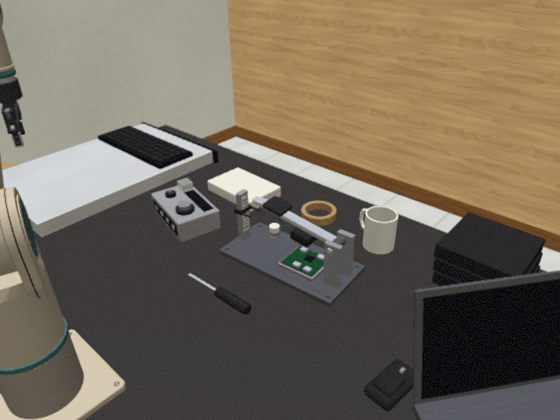

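View pics/top0.png

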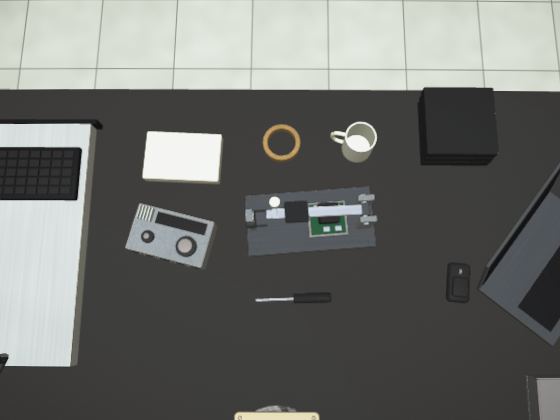

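View pics/wrist0.png

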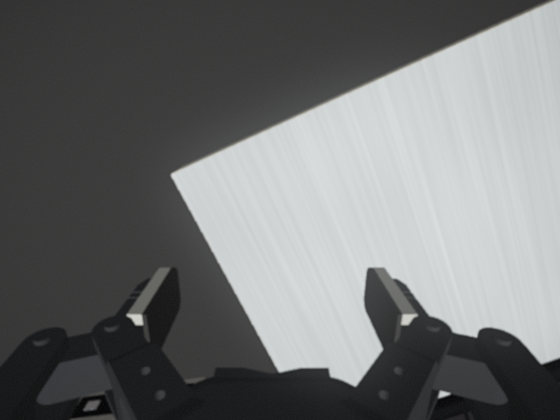

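The top view has the start button near (186,245), the abort button near (147,237), the pad at (296,211) and the post/clip at about (250,217). In the side view they are at (184,208), (170,194), (272,205) and (243,205). I'll zoom in to get finer pixels.

```bash
python3 - <<'E'
from h import *
a=load('side0')['frame'][150:250,140:300,::-1]; b=load('top0')['frame'][180:270,120:310,::-1]
a=cv2.resize(a,None,fx=5,fy=5,interpolation=cv2.INTER_CUBIC);b=cv2.resize(b,None,fx=4.2,fy=4.2,interpolation=cv2.INTER_CUBIC)
cv2.imwrite('pics/za.png',a);cv2.imwrite('pics/zb.png',b)
E
```

```text
(no output)
```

View pics/za.png

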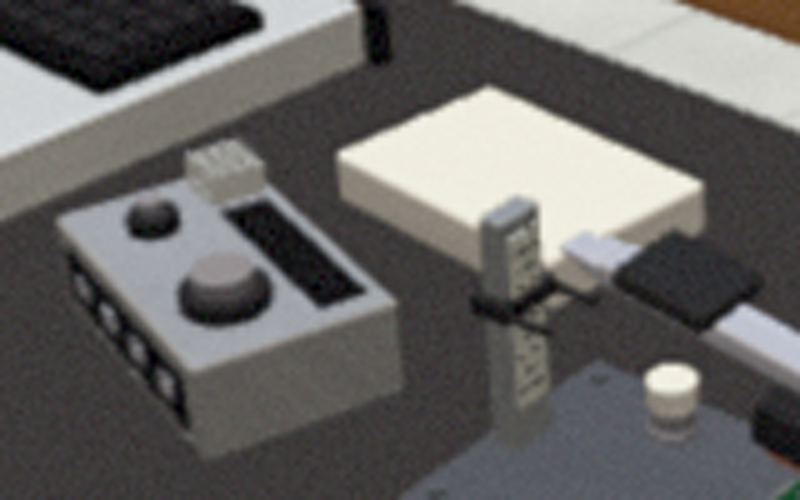

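View pics/zb.png

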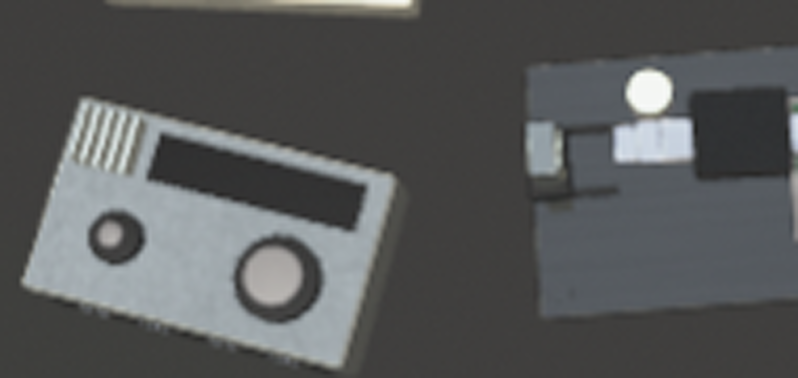

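```bash
cat > m.py <<'E'
from h import *
s=load('side0');t=load('top0')
S=lambda x,y:((x+.5)/5-.5+140,(y+.5)/5-.5+150)
T=lambda x,y:((x+.5)/4.2-.5+120,(y+.5)/4.2-.5+180)
E
python3 - <<'E'
from m import *
for n,a,b in [('start',(224,270),(273,275)),('abort',(153,207),(110,235)),('pad',(688,276),(740,133)),('nose',(573,239),(614,141)),('prongfar',(600,295),(612,130)),('prongnear',(550,332),(618,190)),('posttop',(510,212),(541,148)),('jar',(672,378),(649,90))]:
    x,e=tri(s,S(*a),t,T(*b)); print(n,x.round(4),np.round(e,4), np.hypot(x[0],x[1]).round(3))
print('start on z', onz(t,T(273,275),.083),onz(s,S(224,270),.083))
print('plate corners', [onz(t,p,.014).round(3) for p in [(246,194),(249,255),(369,188),(375,247)]])
print('box corners', [onz(t,T(*p),.06).round(3) for p in [(82,98),(397,177),(345,368),(22,287)]])
E
```

```text
start [0.5024 0.2254 0.0828] [0.0012 0.0012] 0.551
abort [0.5268 0.3237 0.0757] [0.0008 0.0008] 0.618
pad [ 0.5747 -0.0455  0.1506] [0.0011 0.0011] 0.577
nose [0.5701 0.0252 0.1466] [0.0017 0.0017] 0.571
prongfar [0.586  0.0272 0.1061] [0.0003 0.0003] 0.587
prongnear [0.55   0.0245 0.1029] [0.0014 0.0014] 0.551
posttop [0.5659 0.0654 0.1488] [0.0013 0.0013] 0.57
jar [0.621  0.0095 0.0469] [0.0017 0.0017] 0.621
start on z [0.50337635 0.22461963 0.083     ] [0.50120469 0.22574934 0.083     ]
plate corners [array([0.648, 0.084, 0.014]), array([0.487, 0.072, 0.014]), array([ 0.666, -0.24 ,  0.014]), array([ 0.509, -0.252,  0.014])]
box corners [array([0.613, 0.35 , 0.06 ]), array([0.566, 0.158, 0.06 ]), array([0.452, 0.185, 0.06 ]), array([0.498, 0.378, 0.06 ])]
```

Checks against the text: start 82.8 mm (should be 83), pad 151 (154), nose 147 (146), post top 149 (150), prongs about 104.5 (in 86–122). The spacings between them also match. Next I'll close the fingers and move above the start button.

```bash
cat >> h.py <<'E'
from scipy.spatial.transform import Rotation as Ro
def tool(p=None):
    o=get_obs();R=Ro.from_euler('xyz',o['orientation']).as_matrix()
    print('t',o['t'],'pos',o['eef_pos'].round(4),'F',o['ft_force'].round(2),'open',round(o['opening'],4)); 
    print('toolaxes',R.round(3).tolist())
    if p is not None: print('local',(R.T@(np.array(p)-o['eef_pos'])).round(4))
E
python3 -c "
from h import *
tool([.5025,.2252,.15])"
```

```text
t 0.15 pos [0.2635 0.5937 0.2306] F [-0.57  0.95 -0.41] open 0.0853
toolaxes [[-0.001, -0.914, 0.406], [-0.001, 0.406, 0.914], [-1.0, 0.0, -0.002]]
local [ 0.0809 -0.3679 -0.2396]
```

>>> {"api": "step_arm", "payload": {
  "targets": [
    [0.002, -0.0368, -0.024, 0, 0],
    [0.004, -0.0368, -0.024, 0, 0],
    [0.004, -0.0368, -0.024, 0, 0],
    [0.006, -0.0368, -0.024, 0, 0],
    [0.006, -0.0368, -0.024, 0, 0],
    [0.006, -0.0368, -0.024, 0, 0],
    [0.006, -0.0368, -0.024, 0, 0],
    [0.006, -0.0368, -0.024, 0, 0],
    [0.006, -0.0368, -0.024, 0, 0],
    [0.006, -0.0368, -0.024, 0, 0]
  ],
  "grip_force": 40
}}

```text
t: 1.4
eef_pos: [0.5069, 0.2184, 0.1745]
orientation: [2.157, 1.568, -2.964]
ft_force: [1.2, -0.6, 0.3]
opening: -0.0002
```

```bash
python3 -c "
from h import *
snap('wrist','w1')
tool([.5025,.2252,.1])
f=load('w1');print(proj(f,[[.5025,.2252,.083],[.527,.324,.081],[.563,.026,.1045]]))"
```

```text
t 1.45 pos [0.5107 0.2105 0.1738] F [ 3.26 -4.42 -0.78] open -0.0002
toolaxes [[-0.001, -0.914, 0.405], [-0.006, 0.405, 0.914], [-1.0, -0.002, -0.006]]
local [0.0737 0.0136 0.0105]
[[277.3167582  205.92980352]
 [409.58326305 184.07191673]
 [ 87.56533928 366.94287669]]
```

View pics/w1.png

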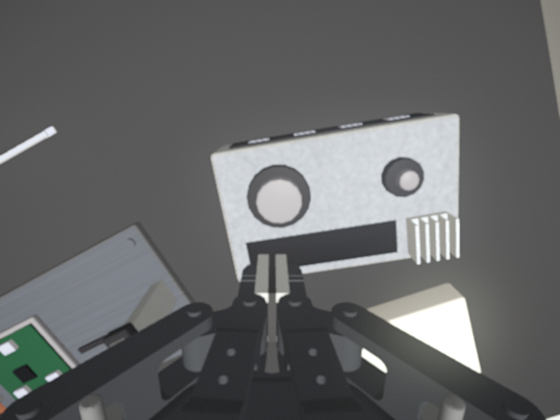

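The start button shows at (279,202), against a predicted (277,206), so it agrees within about 2 mm. I'll centre over it and descend.

>>> {"api": "step_arm", "payload": {
  "targets": [
    [0.03, 0.0136, 0.0105, 0, 0],
    [0.02, 0, 0, 0, 0],
    [0, 0, 0, 0, 0],
    [0, 0, 0, 0, 0]
  ]
}}

```text
t: 1.95
eef_pos: [0.5041, 0.2231, 0.1228]
orientation: [-2.713, 1.564, -1.565]
ft_force: [0.6, 0.0, 0.9]
opening: -0.0001
```

```bash
python3 -c "
from h import *
tool([.5025,.2252,.083])"
```

```text
t 1.95 pos [0.5041 0.2231 0.1228] F [0.57 0.03 0.89] open -0.0001
toolaxes [[0.0, -0.912, 0.41], [-0.007, 0.41, 0.912], [-1.0, -0.003, -0.006]]
local [0.0398 0.0024 0.0015]
```

>>> {"api": "step_arm", "payload": {
  "targets": [
    [0.02, 0.0024, 0.0015, 0, 0],
    [0.012, 0, 0, 0, 0],
    [0, 0, 0, 0, 0],
    [0.006, 0, 0, 0, 0],
    [0.004, 0, 0, 0, 0]
  ]
}}

```text
t: 2.58
eef_pos: [0.5053, 0.2267, 0.0834]
orientation: [-1.638, 1.563, -0.49]
ft_force: [0.4, -0.0, 0.5]
opening: 0.0001
```

>>> {"api": "step_arm", "payload": {
  "targets": [
    [0.003, 0, 0, 0, 0],
    [0.003, 0, 0, 0, 0]
  ]
}}

```text
t: 2.82
eef_pos: [0.5054, 0.2267, 0.0777]
orientation: [-1.617, 1.563, -0.47]
ft_force: [-0.9, -1.0, 5.2]
opening: -0.0001
```

>>> {"api": "step_arm", "payload": {
  "targets": [
    [0.003, 0, 0, 0, 0],
    [0.003, 0, 0, 0, 0]
  ]
}}

```text
t: 3.08
eef_pos: [0.5056, 0.2267, 0.0755]
orientation: [-1.515, 1.563, -0.368]
ft_force: [-8.7, -3.4, 42.9]
opening: 0.0
```

At z=0.0755 the force jumps to 43 N, so the button is at its end stop. I'll relax, hold briefly, then retract.

>>> {"api": "step_arm", "payload": {
  "targets": [
    [0, 0, 0, 0, 0]
  ]
}}

```text
t: 3.2
eef_pos: [0.5054, 0.2267, 0.0768]
orientation: [-1.47, 1.563, -0.322]
ft_force: [-1.5, -1.2, 4.7]
opening: 0.0002
```

```bash
python3 -c "
from h import *
tool()
snap('side','s2')"
```

```text
t 3.2 pos [0.5054 0.2267 0.0768] F [-1.5  -1.19  4.66] open 0.0002
toolaxes [[0.008, -0.912, 0.411], [-0.003, 0.411, 0.912], [-1.0, -0.008, 0.001]]
```

>>> {"api": "step_arm", "payload": {
  "targets": [
    [0, 0, 0, 0, 0],
    [-0.02, 0, 0, 0, 0],
    [-0.03, 0, 0, 0, 0],
    [-0.04, 0, 0, 0, 0],
    [-0.02, 0, 0, 0, 0],
    [0, 0, 0, 0, 0]
  ]
}}

```text
t: 4.0
eef_pos: [0.5052, 0.227, 0.1892]
orientation: [-1.4, 1.561, -0.253]
ft_force: [0.2, -0.5, -0.8]
opening: 0.0002
```

```bash
python3 -c "
from h import *
snap('wrist','w2');snap('side','s3')
tool([.5735,-.0455,.19])
a=load('s3')['frame'][150:250,140:300,::-1]
cv2.imwrite('pics/zs3.png',cv2.resize(a,None,fx=5,fy=5,interpolation=cv2.INTER_CUBIC))"
```

```text
t 4.1 pos [0.504  0.2264 0.1875] F [ 0.2  -0.46 -0.91] open -0.0004
toolaxes [[0.006, -0.912, 0.411], [-0.004, 0.411, 0.912], [-1.0, -0.007, -0.001]]
local [-0.0011 -0.1751 -0.2193]
```

View pics/w2.png

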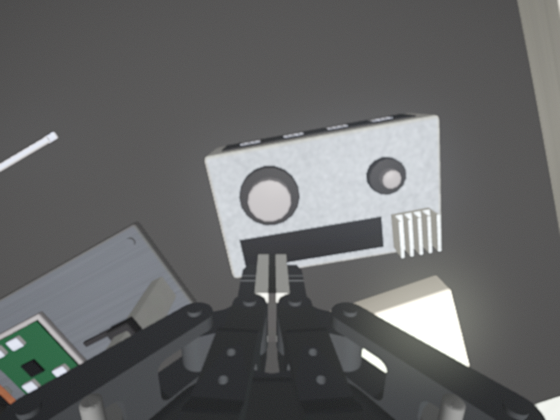

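View pics/zs3.png

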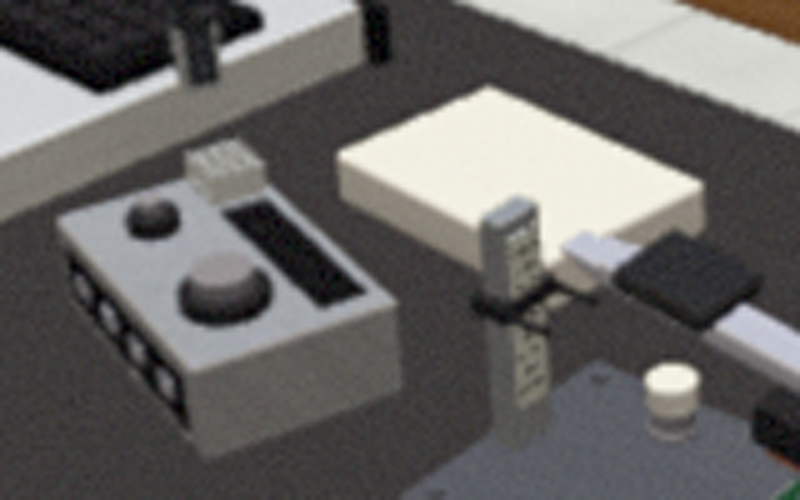

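The button is back up and the heat sink has not moved. Now I'll move over the pad at z≈0.19, which is 40 mm above the post top.

>>> {"api": "step_arm", "payload": {
  "targets": [
    [-0.005, -0.025, -0.0313, 0, 0],
    [0, -0.025, -0.0313, 0, 0],
    [0, -0.025, -0.0313, 0, 0],
    [0, -0.025, -0.0313, 0, 0],
    [0, -0.025, -0.0313, 0, 0],
    [0, -0.015, -0.02, 0, 0],
    [0, 0, 0, 0, 0],
    [0, 0, 0, 0, 0]
  ]
}}

```text
t: 5.1
eef_pos: [0.5548, 0.0029, 0.1811]
orientation: [2.399, 1.556, -2.733]
ft_force: [0.1, 0.3, 0.1]
opening: 0.0002
```

```bash
python3 -c "
from h import *
f=snap('wrist','w3')
tool([.5735,-.0455,.17])
print(proj(f,[[.5735,-.0455,.152],[.5701,.0252,.1466],[.586,.0272,.1045],[.55,.0245,.1045]]))"
```

```text
t 5.15 pos [0.5548 0.0029 0.1811] F [ 0.77  0.24 -0.4 ] open -0.0001
toolaxes [[-0.014, -0.913, 0.407], [-0.006, 0.407, 0.913], [-1.0, 0.01, -0.011]]
local [ 0.0111 -0.0369 -0.0365]
[[213.06289575 302.34037663]
 [315.55329454 252.26439596]
 [319.14912929 245.21667119]
 [297.14259291 204.24948608]]
```

View pics/w3.png

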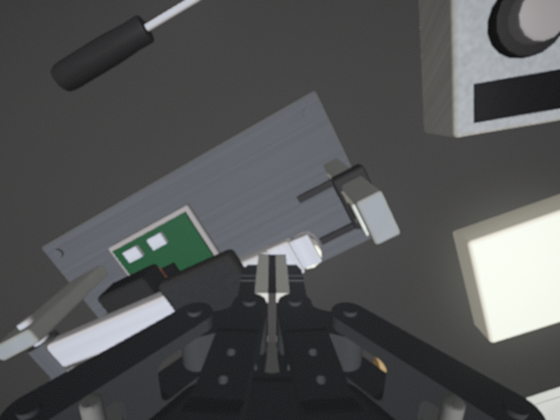

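In this view the near prong's tip is at (300,199), the far prong's near (320,243) and the nose end near (316,251). These match predictions within about 5 px.

>>> {"api": "step_arm", "payload": {
  "targets": [
    [-0.005, -0.022, -0.022, 0, 0],
    [0, -0.016, -0.016, 0, 0],
    [0, -0.003, -0.003, 0, 0],
    [0, 0, 0, 0, 0]
  ]
}}

```text
t: 5.65
eef_pos: [0.5753, -0.0462, 0.185]
orientation: [2.154, 1.554, -2.969]
ft_force: [-0.5, 1.1, -0.6]
opening: -0.0003
```

```bash
python3 -c "
from h import *
f=snap('wrist','w4')
tool([.5735,-.0455,.155])
print(proj(f,[[.5735,-.0455,.152],[.5701,.0252,.1466],[.586,.0272,.1045],[.55,.0245,.1045]]))
for n,(x,y) in dict(w3=(270,170),w4=(300,170)).items():
  a=load(n)['frame'][y:y+100,x:x+130,::-1]
  cv2.imwrite('pics/z'+n+'.png',cv2.resize(a,None,fx=6,fy=6,interpolation=cv2.INTER_CUBIC))
"
```

```text
t 5.7 pos [ 0.5753 -0.046   0.185 ] F [-0.34  0.69  0.88] open 0.0004
toolaxes [[-0.016, -0.917, 0.399], [-0.003, 0.399, 0.917], [-1.0, 0.014, -0.009]]
local [0.03   0.0014 0.    ]
[[271.48868285 242.878819  ]
 [380.01724223 189.83853399]
 [371.13030992 194.80175923]
 [350.93024247 150.18833032]]
```

View pics/w4.png

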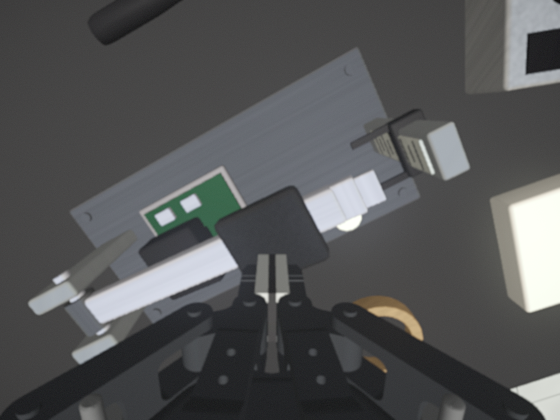

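View pics/zw3.png

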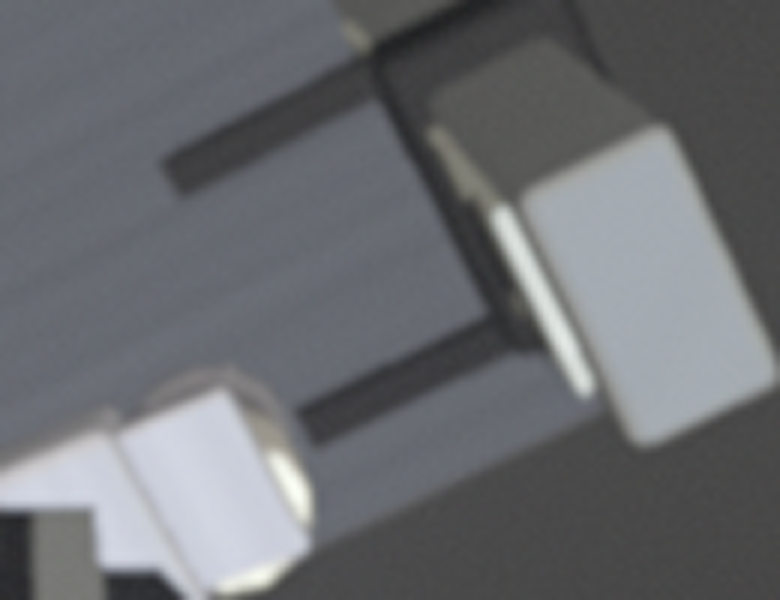

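View pics/zw4.png

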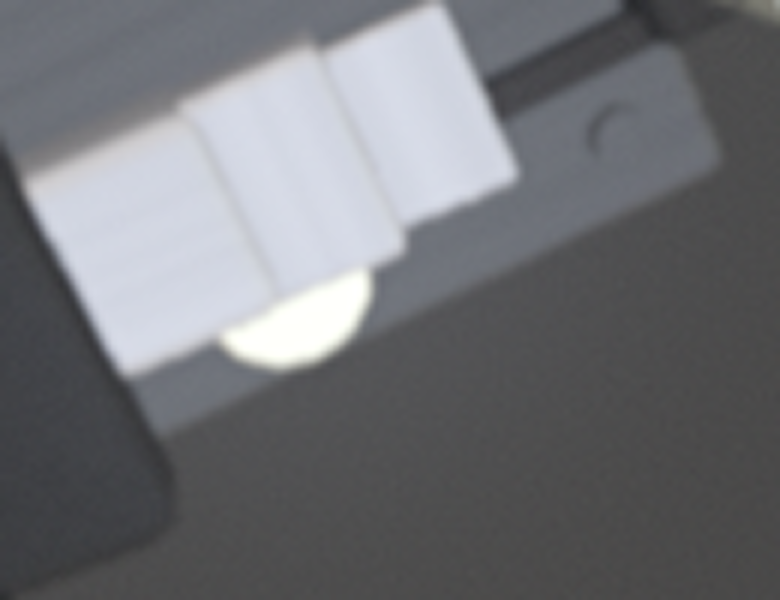

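```bash
cat >> m.py <<'E'
Z=lambda o:(lambda x,y:((x+.5)/6-.5+o[0],(y+.5)/6-.5+o[1]))
A=Z((270,170));B=Z((300,170))
def multi(obs):
    P=[];q=[]
    for f,u in obs:
        c,d=ray(f,u);d=d/np.linalg.norm(d);M=np.eye(3)-np.outer(d,d);P.append(M);q.append(M@c)
    x=np.linalg.solve(sum(P),sum(q));return x.round(4),[round(float(np.linalg.norm(m@x-b)),4) for m,b in zip(P,q)]
E
python3 - <<'E'
from m import *
w3=load('w3');w4=load('w4')
a=w4['frame'][125:175,330:420,::-1]
cv2.imwrite('pics/zw4b.png',cv2.resize(a,None,fx=8,fy=8,interpolation=cv2.INTER_CUBIC))
n3=A(265,468);n4=B(476,90);p3=A(174,178);p4=(352.5,146.5);q3=A(309,428)
print('nose w',multi([(w3,n3),(w4,n4)]),'all',multi([(w3,n3),(w4,n4),(s,S(573,239)),(t,T(614,141))]))
print('near w',multi([(w3,p3),(w4,p4)]),'all',multi([(w3,p3),(w4,p4),(s,S(550,332)),(t,T(618,190))]))
print('w3+side',multi([(w3,p3),(s,S(550,332))]),multi([(w3,q3),(s,S(600,295))]))
print('w3+top',multi([(w3,p3),(t,T(618,190))]),multi([(w3,q3),(t,T(612,130))]))
print('far all',multi([(w3,q3),(s,S(600,295)),(t,T(612,130))]))
E
```

```text
nose w (array([0.5666, 0.0254, 0.1473]), [0.0001, 0.0001]) all (array([0.5685, 0.0252, 0.1463]), [0.0014, 0.0016, 0.0008, 0.0032])
near w (array([0.5484, 0.0269, 0.1008]), [0.0004, 0.0004]) all (array([0.5492, 0.0257, 0.1023]), [0.0018, 0.0013, 0.0002, 0.0029])
w3+side (array([0.5485, 0.0262, 0.1022]), [0.001, 0.001]) (array([0.5853, 0.0288, 0.1047]), [0.0021, 0.0021])
w3+top (array([0.5568, 0.0253, 0.0695]), [0.0001, 0.0001]) (array([0.5888, 0.0288, 0.0919]), [0.0007, 0.0007])
far all (array([0.5855, 0.0283, 0.1048]), [0.0025, 0.0017, 0.001])
```

View pics/zw4b.png

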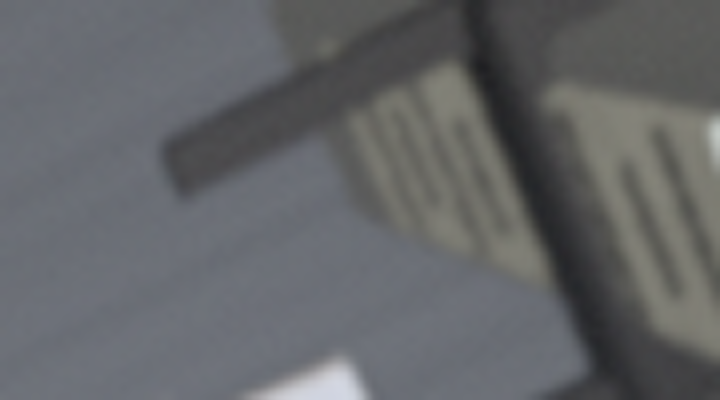

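Pointer level estimates are 101–105 mm, with the best around 102–103. For that level the pad contact should sit at z≈0.1235. I'll press in stages and check against images.

>>> {"api": "step_arm", "payload": {
  "targets": [
    [0.015, 0.001, 0, 0, 0],
    [0.01, 0, 0, 0, 0],
    [0.003, 0, 0, 0, 0],
    [0.004, 0, 0, 0, 0],
    [0.004, 0, 0, 0, 0]
  ]
}}

```text
t: 6.32
eef_pos: [0.5729, -0.0414, 0.1473]
orientation: [1.953, 1.554, 3.117]
ft_force: [-1.3, 1.7, 5.4]
opening: 0.0004
```

>>> {"api": "step_arm", "payload": {
  "targets": [
    [0.004, 0, 0, 0, 0],
    [0.004, 0, 0, 0, 0],
    [0.004, 0, 0, 0, 0]
  ]
}}

```text
t: 6.7
eef_pos: [0.5728, -0.0395, 0.1369]
orientation: [1.827, 1.554, 2.992]
ft_force: [-2.4, 1.4, 7.8]
opening: 0.0006
```

>>> {"api": "step_arm", "payload": {
  "targets": [
    [0.004, 0, 0, 0, 0],
    [0.004, 0, 0, 0, 0],
    [0.001, 0, 0, 0, 0],
    [0.0015, 0, 0, 0, 0]
  ]
}}

```text
t: 7.2
eef_pos: [0.5727, -0.0385, 0.1295]
orientation: [1.757, 1.555, 2.922]
ft_force: [-2.0, 0.2, 9.1]
opening: -0.0002
```

```bash
python3 -c "
from h import *
tool()
snap('side','s5')
f=snap('wrist','w5')
tool()
a=f['frame'][100:200,300:430,::-1]
cv2.imwrite('pics/zw5.png',cv2.resize(a,None,fx=6,fy=6,interpolation=cv2.INTER_CUBIC))
a=load('s5')['frame'][180:230,220:300,::-1]
cv2.imwrite('pics/zs5.png',cv2.resize(a,None,fx=10,fy=10,interpolation=cv2.INTER_CUBIC))
"
```

```text
t 7.2 pos [ 0.5727 -0.0385  0.1295] F [-2.    0.24  9.15] open -0.0002
toolaxes [[-0.015, -0.919, 0.394], [0.003, 0.394, 0.919], [-1.0, 0.015, -0.003]]
t 7.3 pos [ 0.5727 -0.0385  0.1295] F [-2.49  0.49  8.35] open -0.0003
toolaxes [[-0.015, -0.919, 0.394], [0.003, 0.394, 0.919], [-1.0, 0.015, -0.003]]
```

View pics/w5.png

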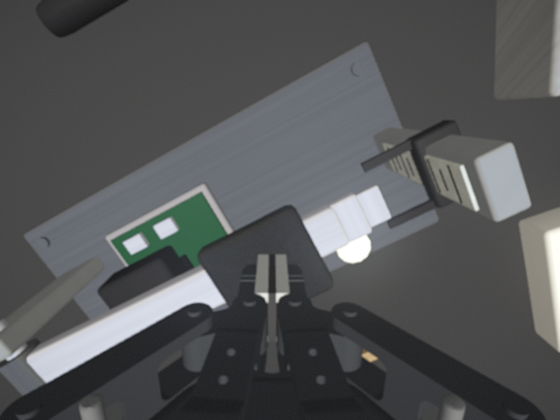

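View pics/zs5.png

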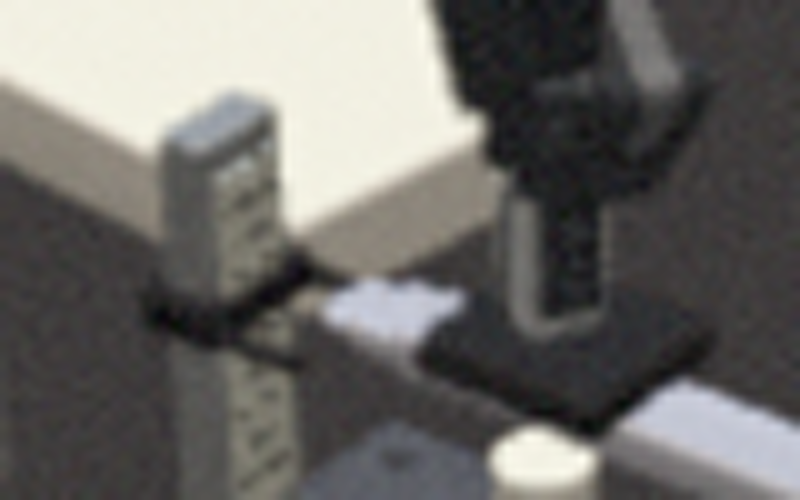

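View pics/zw5.png

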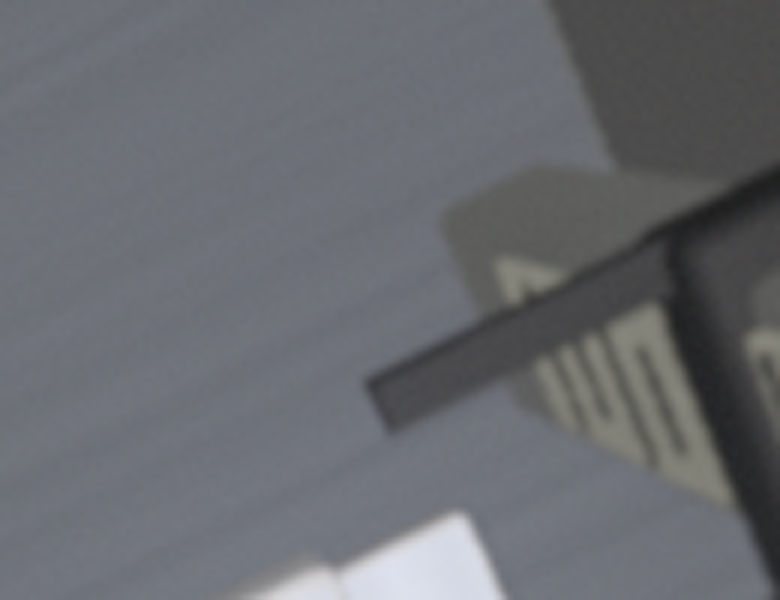

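```bash
python3 -c "
from h import *
f=load('w5')
a=f['frame'][150:235,345:455,::-1]
cv2.imwrite('pics/zw5b.png',cv2.resize(a,None,fx=7,fy=7,interpolation=cv2.INTER_CUBIC))
"
```

```text
(no output)
```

View pics/zw5b.png

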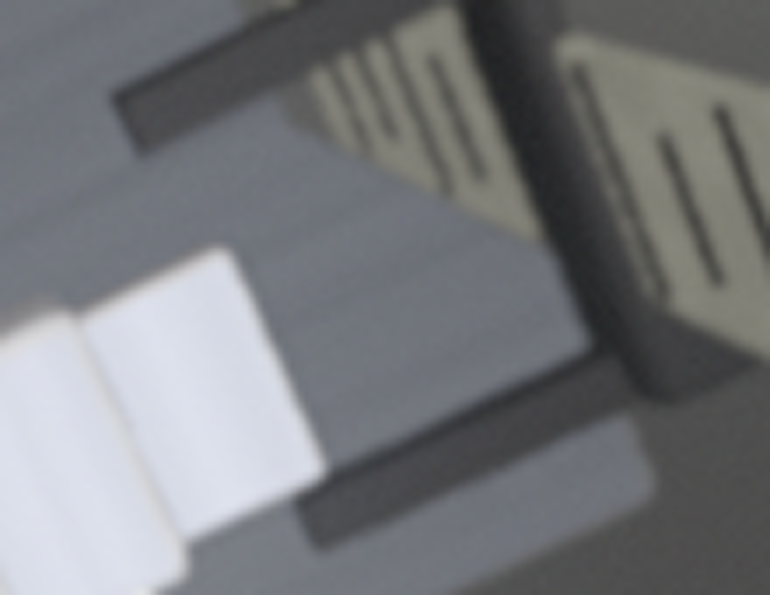

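```bash
python3 - <<'E'
from m import *
w5=load('w5');C=Z7=lambda x,y:((x+.5)/7-.5+345,(y+.5)/7-.5+150)
print('cam',ray(w5,(280,210))[0])
w3=load('w3');w4=load('w4')
pn=C(126,126);pf=C(311,524);nm=C(277,359)
print('near w345',multi([(w3,A(174,178)),(w4,(351.1,145.8)),(w5,pn)]),'far w35',multi([(w3,A(309,428)),(w5,pf)]))
print('near+side',multi([(w5,pn),(s,S(550,332))]),'far+side',multi([(w5,pf),(s,S(600,295))]))
for z0 in(.100,.102,.104,.106):
    a=onz(w5,pn,z0);b=onz(w5,pf,z0);m=(a+b)/2;u=(b-a)/np.linalg.norm(b-a)
    # nose height where along-u offset vanishes
    f=lambda z:(onz(w5,nm,z)-m)@u
    from scipy.optimize import brentq
    z=brentq(f,.05,.2);v=np.cross([0,0,1],u)
    print(z0,'sep',np.linalg.norm(b-a).round(4),'nose top z',round(z,4),'diff',round(z-z0,4),'along',((onz(w5,nm,z)-m)@v).round(4),'u',u.round(3),'mid',m.round(4))
E
```

```text
cam [ 0.50234574 -0.00768664  0.27377575]
near w345 (array([0.5485, 0.0266, 0.0989]), [0.0001, 0.0002, 0.0002]) far w35 (array([0.5854, 0.0296, 0.1003]), [0.0001, 0.0001])
near+side (array([0.548 , 0.0252, 0.1032]), [0.0006, 0.0006]) far+side (array([0.5844, 0.0275, 0.1061]), [0.0017, 0.0017])
0.1 sep 0.0375 nose top z 0.1105 diff 0.0105 along 0.0011 u [0.996 0.094 0.   ] mid [0.567 0.028 0.1  ]
0.102 sep 0.0371 nose top z 0.1124 diff 0.0104 along 0.001 u [0.996 0.094 0.   ] mid [0.5663 0.0275 0.102 ]
0.104 sep 0.0366 nose top z 0.1143 diff 0.0103 along 0.001 u [0.996 0.094 0.   ] mid [0.5655 0.0271 0.104 ]
0.106 sep 0.0362 nose top z 0.1161 diff 0.0101 along 0.001 u [0.996 0.094 0.   ] mid [0.5648 0.0267 0.106 ]
```

From the wrist view (near prong tip (363,168), far tip (389,225), nose end mid (384,201)) the nose is about 9 mm above the pointer. I'll lower the pad by about 5 mm and look again.

>>> {"api": "step_arm", "payload": {
  "targets": [
    [0.003, 0, 0, 0, 0],
    [0.002, 0, 0, 0, 0],
    [0.001, 0, 0, 0, 0]
  ]
}}

```text
t: 7.68
eef_pos: [0.5727, -0.0382, 0.1265]
orientation: [1.716, 1.557, 2.881]
ft_force: [-2.0, 0.9, 9.0]
opening: -0.0001
```

```bash
python3 -c "
from h import *
tool()
f=snap('wrist','w6')
snap('side','s6')
tool()
a=f['frame'][150:235,345:455,::-1]
cv2.imwrite('pics/zw6.png',cv2.resize(a,None,fx=7,fy=7,interpolation=cv2.INTER_CUBIC))
"
```

```text
t 7.675 pos [ 0.5727 -0.0382  0.1265] F [-2.    0.91  8.99] open -0.0001
toolaxes [[-0.014, -0.919, 0.394], [0.004, 0.394, 0.919], [-1.0, 0.014, -0.002]]
t 7.775 pos [ 0.5727 -0.0382  0.1265] F [-3.15  0.84  9.74] open 0.0002
toolaxes [[-0.014, -0.919, 0.394], [0.004, 0.394, 0.919], [-1.0, 0.014, -0.002]]
```

View pics/zw6.png

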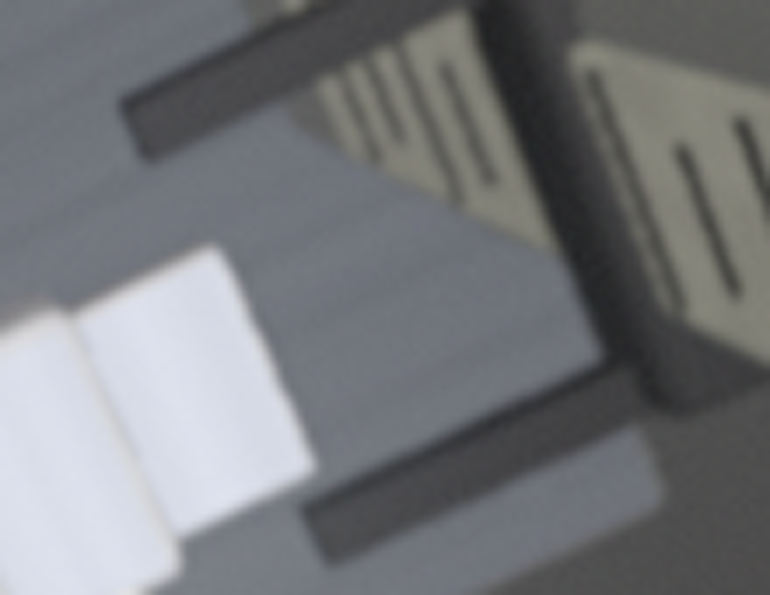

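>>> {"api": "step_arm", "payload": {
  "targets": [
    [0.003, 0, 0, 0, 0],
    [0.002, 0, 0, 0, 0],
    [0.0015, 0, 0, 0, 0]
  ]
}}

```text
t: 8.15
eef_pos: [0.5727, -0.0379, 0.1233]
orientation: [1.67, 1.558, 2.836]
ft_force: [-2.9, 1.1, 10.3]
opening: -0.0003
```

```bash
python3 -c "
from h import *
tool()
f=snap('wrist','w7')
snap('side','s7')
tool()
a=f['frame'][150:235,345:455,::-1]
cv2.imwrite('pics/zw7.png',cv2.resize(a,None,fx=7,fy=7,interpolation=cv2.INTER_CUBIC))
a=load('s7')['frame'][180:230,220:300,::-1]
cv2.imwrite('pics/zs7.png',cv2.resize(a,None,fx=10,fy=10,interpolation=cv2.INTER_CUBIC))
"
```

```text
t 8.15 pos [ 0.5727 -0.0379  0.1233] F [-2.89  1.12 10.33] open -0.0003
toolaxes [[-0.012, -0.919, 0.394], [0.004, 0.394, 0.919], [-1.0, 0.013, -0.001]]
t 8.25 pos [ 0.5727 -0.038   0.1233] F [-3.28  1.03  9.38] open -0.0
toolaxes [[-0.012, -0.919, 0.394], [0.004, 0.394, 0.919], [-1.0, 0.013, -0.001]]
```

View pics/zw7.png

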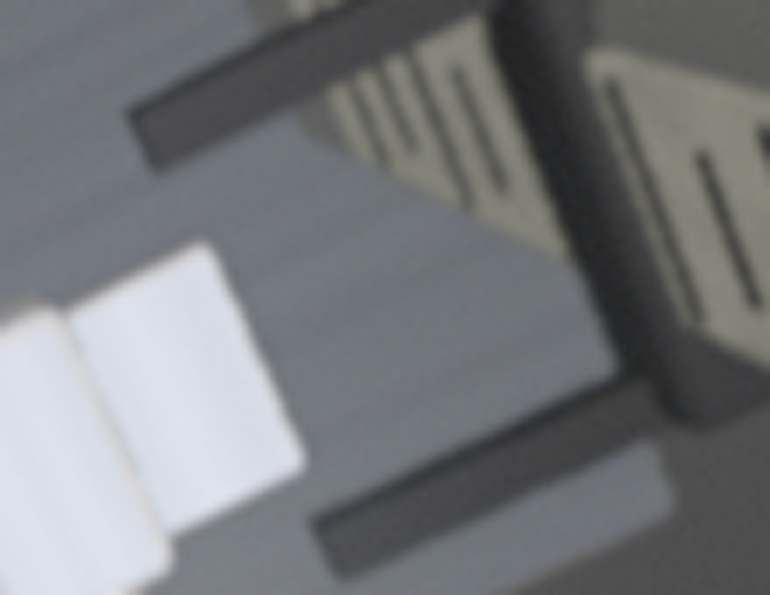

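View pics/zs7.png

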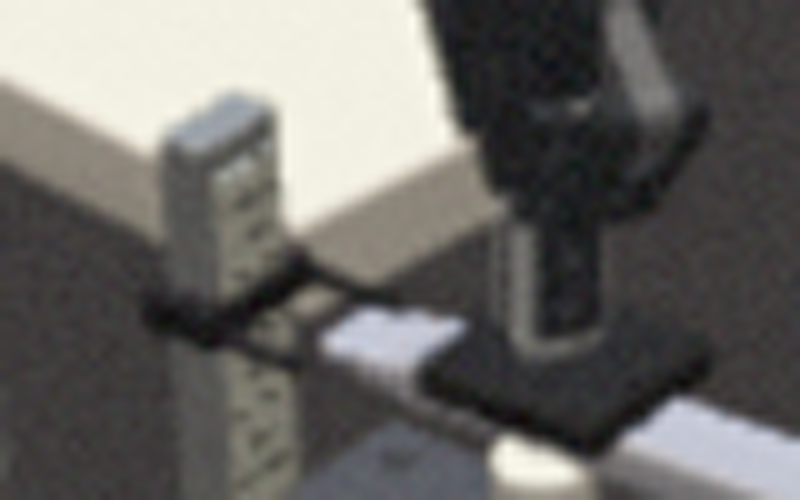

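```bash
python3 - <<'E'
from m import *
from scipy.optimize import brentq
w7=load('w7');C=lambda x,y:((x+.5)/7-.5+345,(y+.5)/7-.5+150)
pn=C(142.5,142);pf=C(328,549);nm=C(255,352)
s7=load('s7');D=lambda x,y:((x+.5)/10-.5+220,(y+.5)/10-.5+180)
for z0 in(.100,.104):
    a=onz(w7,pn,z0);b=onz(w7,pf,z0);m=(a+b)/2;u=(b-a)/np.linalg.norm(b-a)
    z=brentq(lambda z:(onz(w7,nm,z)-m)@u,.05,.2); print('wrist: nose mid - pointer',z-.002-z0)
    # side: same with both views
print('side+wrist nose top',multi([(w7,nm),(s7,D(342,325))]),'near',multi([(w7,pn),(s7,D(300,362))]),'far',multi([(w7,pf),(s7,D(400,300))]))
snap('side','s8');snap('wrist','w8');tool()
E
```

```text
wrist: nose mid - pointer -0.00030916284863223564
wrist: nose mid - pointer -0.00034956533442316584
side+wrist nose top (array([0.5657, 0.0279, 0.1052]), [0.0003, 0.0003]) near (array([0.5478, 0.0251, 0.104 ]), [0.0006, 0.0006]) far (array([0.5853, 0.0283, 0.1026]), [0.0014, 0.0014])
t 8.35 pos [ 0.5727 -0.0379  0.1233] F [-2.46  0.17  9.42] open -0.0002
toolaxes [[-0.012, -0.919, 0.394], [0.004, 0.394, 0.919], [-1.0, 0.013, -0.001]]
```

The wrist view puts the nose at -0.3 mm relative to the pointer. Side and wrist together give the nose middle at 103.2 mm and the pointer at 103.3 mm. The hold is steady at about 9 N, so I'm handing in.

```bash
python3 -c "
from rig import sign_off
print(sign_off())"
```

```text
the job is handed in; nothing more can be done
None
```

I pressed the start button to its end stop, let it spring back, then pushed the lever down to the pointer. I handed the job in at about 8.4 s, still holding it there; no verdict was reported.

- **Start button:** the fingers reached z = 75.5 mm with the force peaking at about 43 N, so it was fully down. That peak was at the fingertips and is just over the 40 N limit set for the arm and gripper body. The next side picture showed the button back up. I saw no change at the abort button or the heat sink.
- **Lever level:** the wrist view put the nose 0.3 mm below the pointer. The wrist and side views together put the nose at 103.2 mm and the pointer at 103.3 mm. The fingertip height with the lever's given geometry put the nose at about 102.5 mm.
- **Holding:** the pose stayed constant over the last readings, with about 9 N of upward force on the fingers.
- **Disagreements:** absolute pointer height varied from about 99 to 106 mm between camera pairs, so I relied on the nose and pointer seen in the same picture. Two wrist–top pairs gave far lower values (70 and 92 mm), which I discarded as poorly conditioned. The fingertips also slid about 8 mm along the pad during the push but stayed well on it.

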